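Brush out the blue pill bottle on the carousel

TASK

Turn the spice carousel until the open blue pill bottle stands in front, at the white pointer on its tray. Then take the bottle brush out of its green caddy, gently dip its head well into the lower half of the blue bottle, hold it there for a second, and stand the brush back in the caddy with the blue bottle still at the pointer. Keep the brush out of the open orange bottle and leave everything else on the table where it stands.

Things in the scene. Friction and masses are not known exactly. Their poses are not given: they have to be found in the camera images.
- tray: Fixed round grey tray under the carousel, 316 mm across, 10 mm thick. Origin: centre of its underside, on the carousel's vertical axis. Its -x axis points to the front, where a white pointer arrow lies on its rim.
- carousel: Wooden turning deck with five upright pill bottles fixed to it: one blue and open, one orange and open, three amber with white caps. Deck 244 mm across, its top 24 mm above the table. Turns either way without stops, needs 1 to 2 N at a bottle, stays where left. Origin: centre of the deck's underside, on the vertical axis; its -x axis points to the blue bottle.
- post_top (a point): Top of the steel post, 24 mm thick, at the deck's centre, 79 mm above the table. Round it the bottles, each 54 mm across and 85 mm tall (rims and caps 109 mm above the table), stand with their centres 85 mm from the axis, 72 degrees apart, so that about 46 mm is free between neighbours.
- blue_mouth (a point): Centre of the mouth of the open blue bottle, at its rim, 109 mm above the table. Inside it is 49 mm wide and 77 mm deep. z up.
- orange_mouth (a point): Centre of the mouth of the open orange bottle, at its rim; same size as the blue one.
- front_mark (a point): The point 85 mm in front of the carousel's axis, at bottle rim height, where the blue bottle's mouth is when it stands exactly at the white pointer.
- riser: Fixed clear acrylic shelf bridging the back of the carousel. Origin: on the table at the carousel's axis, axes as the tray's. Board 370 mm wide (y), 58 to 188 mm behind the axis (+x), underside at 145 mm, top at 153 mm; side panels 8 mm thick at y = -181 and +181 mm, 78 to 188 mm behind the axis. A fixed carton and jar on its ends reach 203 mm.
- caddy: Fixed green square cup, 48 mm wide outside, 38 mm inside, 70 mm tall, with a 60 mm square foot plate 4 mm thick. Origin: centre of its underside; z up.
- caddy_floor (a point): Centre of the caddy's inner floor, 5 mm above the table.
- brush: Loose rigid bottle brush, 170 mm long, 50 to 100 g, upright in the caddy. Ribbed yellow and orange round head 23 mm thick from 0 to 55 mm, steel stem 10 mm thick from 55 to 100 mm, round black handle 18 mm thick from 100 to 170 mm. Origin: centre of the flat end of the head; z runs towards the handle.
- brush_tip (a point): Centre of the flat end of the brush head (the brush's origin).
- flashlight: Loose silver flashlight standing on its head, 42 mm across at the foot, 150 mm tall. Origin: centre of its underside. Leave alone.
- water: Loose steel water bottle with a blue cap, 64 mm across, 170 mm tall, upright. Origin: centre of its underside. Leave alone.
- coaster: Fixed round wooden coaster, 96 mm across, 8 mm thick, under the mug. Origin: centre of its underside.
- mug: Loose white mug, 76 mm across, 90 mm tall, handle to its +y, on the coaster. Origin: centre of its underside. Leave alone.
- organizer: Loose clear acrylic pill organizer, 42 x 160 x 28 mm (x, y, z), open at the top. Origin: centre of its underside. Leave alone.
- remote: Loose black remote control, 44 x 150 x 18 mm. Origin: centre of its underside. Leave alone.
There are look-alikes about, which are no part of the job. Of the things that look like the brush, take the one that is farthest to the robot's left at the start.

How it is judged:
By the outcome, as a careful person would: the job done as asked, in the order asked, and still so for the second after the job is handed in, with the robot touching nothing.
It also fails if it takes over 72 s, if anything falls off the work surface, if the arm or the gripper's body presses on something with over 40 N, if the wrist force passes 120 N, or if a joint passes its speed limit or range.

ROBOT

A 7-joint arm with a two-finger parallel gripper is mounted at the origin on the work surface. World frame = base frame: x ahead of the robot, y to its left, z up, the work surface at z = 0. Lengths are in m, angles in rad, forces in N, time in s.
With the tool pointing down it reaches from about 0.425 to 1.025 m from the base axis. Payload 9.4 kg.
Tool frame: the origin (TCP) lies between the finger pads; the fingertips stand 11 mm ahead of it and the grasp point (between the pads) lies 8 mm behind it (bot.tip_extent is the distance from the TCP to the fingertips, in m); z points along the fingers, y is the line along which they close (so a half turn about z gives the same grasp; the last joint's range is limited). The gripper opens to 85 mm and grips with 20 to 120 N. Pads are 22 mm wide; open, the fingers measure 114 mm over their backs; the gripper's body (76 mm by 85 mm) begins 54 mm behind the grasp point. The pads swing forward as they close: fully open they stand 13 mm farther back than shut.
Start: joints at [-1.234, 0.599, -0.003, 1.599, 0.002, 0.943, -0.08], TCP at [0.292, 0.664, 0.242] pointing down, gripper open.
Joint ranges: [-2.57, 2.57], [-0.35, 1.97], [-1.29, 1.29], [0.11, 2.56], [-1.05, 4.19], [0.11, 1.86], [-2.63, 2.63]. Speed limits (rad/s): [2.22, 2.22, 3.01, 3.01, 3.14, 3.14, 3.14].

INTERFACE

Orientations are given as [roll, pitch, yaw] about the fixed x, y, z axes, in that order (R = Rz(yaw) Ry(pitch) Rx(roll)).
In Python, from station import state, imaging, bot gives the robot as it stands. The module is installed in compiled form; this text tells all that it offers.
- The arm moves only by the tool send_rows, never from a script. Its argument "targets" is a list of rows, each a list of 3 entries, a list of its own where there are three numbers: the shift along the tool's x, y, z in m, then the turn, a rotation vector about the tool's x, y, z in degrees, then the finger opening in m, from 0 to 0.0854. A call has 1 to 20 rows; each row is the pose to reach, as a shift and turn from the pose commanded when the call began, along the tool's axes at that moment; what a row does not reach only later rows make up. A row lasts 1/10 s, in which the tool goes at most 50 mm and 8.59 degrees, less where a joint would pass 70% of its speed; a pose out of reach is approached as far as the arm can. A call with a gripper value outside its range is refused whole. The fingers move at their own pace and stop on an object; "newtons" is the grip in N (left out, the last holds). Time passes only in rows, so rows that repeat a pose let the fingers close. It gives the time, the measured TCP pose, the force, the opening and the grip force at its end, in the units of the state.
- state(): the state, without advancing time (a new reading comes with each control period).
- imaging.read_camera(name): name is "side" or "top" or "wrist"; returns the picture (384x512x3 uint8, blue, green, red); there is no depth.
- imaging.camera_info(name): a dict with "intrinsics" (3x3 intrinsics, pixels), "R" (3x3) and "t" (3): a world point X has camera coordinates R X + t; the wrist camera has in their place "tool_from_camera" (4x4, takes a point from camera to tool coordinates, whose origin is the TCP and whose axes are the flange's). Camera axes: x right, y down, z forward; pixel columns grow to the right and rows downward; lengths in m; the calibration is good to about 2 mm. A picture is of the moment at which its call begins: read the wrist's pose just before it. camera_info takes no time and is no camera call.
- bot.close_job(): hands the job in; it is judged then, once.
The state is a dict: "clock": time; "joint_positions": joint angles; "joint_velocities": joint speeds; "effort": joint torques, N m; "position": TCP position; "eef_rot": TCP orientation; "wrist_force": force on the tool from outside, world axes, zero at the start; "moment": the same for the moment, N m; "grip_width": finger opening in m; "finger_force": force on a finger pad.
Only numpy, scipy, OpenCV 4.12 (cv2) and the standard library are available. Lean on these libraries where they do the work, as an engineer would, in place of code of your own. Each camera call takes 0.05 s, during which the arm holds its last target. There are 200 camera calls.

## Working session

There is one attempt and no reset: what is moved stays moved. The work goes in short steps, Python scripts to look and compute and a tool call to move; the robot and the scene stay as the last step left them, time stands still between calls to the robot, and variables do not carry over. Pictures are saved under pics/ and viewed, at most 13 in all, crops included, and the job is handed in when it is done.

Besides the shell and the picture viewer there is one more tool, called after "Emit:" as name(argument=value, ...) on one line, values as JSON. send_rows: Moves the arm, as the interface text tells. Its arguments: {"type":"object","properties":{"targets":{"type":"array","items":{"type":"array"}},"newtons":{"type":"number"}},"required":["targets"]}

```bash
mkdir -p pics; python3 - <<'E'
from station import state, imaging, bot
import cv2,numpy as np
np.set_printoptions(precision=4,suppress=True)
s=state();print({k:s[k] for k in('clock','position','eef_rot','grip_width','wrist_force')},bot.tip_extent)
for n in('side','top','wrist'):
    im=imaging.read_camera(n);cv2.imwrite(f'pics/{n}0.png',im);print(n,imaging.camera_info(n))
a=cv2.imread('pics/top0.png');b=cv2.imread('pics/side0.png')
E
```

```text
{'clock': 0.0, 'position': array([0.2913, 0.6634, 0.2414]), 'eef_rot': array([-3.14  ,  0.0001,  2.7279]), 'grip_width': 0.08514215640579181, 'wrist_force': array([-0.4082, -0.2962, -0.4255])} 0.011
side {'intrinsics': array([[487.2561,   0.    , 255.1996],
       [  0.    , 487.2561, 197.1941],
       [  0.    ,   0.    ,   1.    ]]), 'R': array([[ 0.9138, -0.4062, -0.0012],
       [-0.2914, -0.6534, -0.6987],
       [ 0.283 ,  0.6388, -0.7154]]), 't': array([-0.5076,  0.201 ,  1.2267])}
top {'intrinsics': array([[467.4472,   0.    , 256.1892],
       [  0.    , 467.4472, 195.4123],
       [  0.    ,   0.    ,   1.    ]]), 'R': array([[ 0.0228, -0.9997, -0.0047],
       [-0.9932, -0.0221, -0.1139],
       [ 0.1138,  0.0073, -0.9935]]), 't': array([-0.0394,  0.53  ,  1.2626])}
wrist {'intrinsics': array([[344.2274,   0.    , 253.2925],
       [  0.    , 344.2274, 188.1733],
       [  0.    ,   0.    ,   1.    ]]), 'tool_from_camera': array([[-0.0001, -0.95  , -0.3123,  0.0801],
       [ 1.    ,  0.0002, -0.0009,  0.0007],
       [ 0.0009, -0.3123,  0.95  , -0.1325],
       [ 0.    ,  0.    ,  0.    ,  1.    ]])}
```

View pics/top0.png

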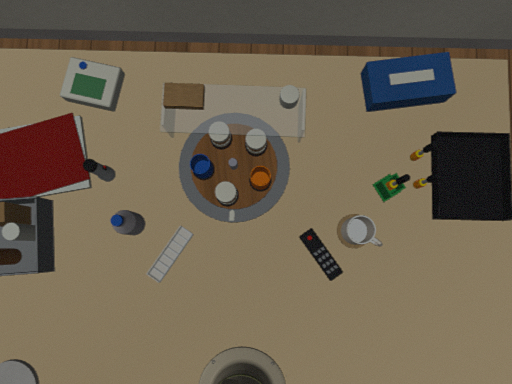

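View pics/side0.png

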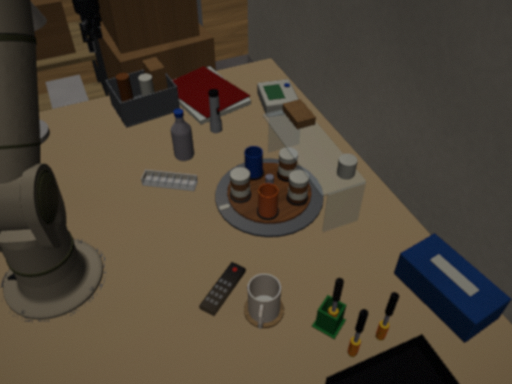

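The top view shows the carousel at about (233,165). Blue is at (201,168) to the left, orange at (261,180), and the pointer at (232,215). The leftmost brush is the one in the green caddy at (390,185), with two look-alikes at (420,155) and (422,183). The side view shows the same arrangement, with the caddy at (330,315).

```bash
cat > h.py <<'E'
import cv2,numpy as np
from station import imaging
np.set_printoptions(precision=4,suppress=True)
def cam(n):
    c=imaging.camera_info(n);return c['intrinsics'],c['R'],c['t']
def ray(n,p):
    K,R,t=cam(n);d=R.T@np.linalg.inv(K)@[p[0],p[1],1];return -R.T@t,d
def onz(n,p,z):
    o,d=ray(n,p);return o+d*(z-o[2])/d[2]
def tri(p,q,a='top',b='side'):
    o1,d1=ray(a,p);o2,d2=ray(b,q)
    s=np.linalg.lstsq(np.c_[d1,-d2],o2-o1,rcond=None)[0]
    x,y=o1+s[0]*d1,o2+s[1]*d2;return (x+y)/2,np.linalg.norm(x-y)
def proj(n,X):
    K,R,t=cam(n);q=K@(R@np.asarray(X)+t);return q[:2]/q[2]
def blobs(im,lo,hi,roi=None,amin=15):
    m=cv2.inRange(cv2.cvtColor(im,cv2.COLOR_BGR2HSV),lo,hi)
    if roi: k=np.zeros_like(m);x0,y0,x1,y1=roi;k[y0:y1,x0:x1]=1;m=m*k
    n,l,st,c=cv2.connectedComponentsWithStats(m)
    return [(st[i][:5].tolist(),c[i].round(1).tolist()) for i in range(1,n) if st[i][4]>=amin]
E
python3 - <<'E'
from h import *
T=cv2.imread('pics/top0.png');S=cv2.imread('pics/side0.png')
for nm,im,r in(('T',T,(150,90,310,230)),('S',S,(205,130,335,240))):
    print(nm,'blue',blobs(im,(105,120,40),(130,255,255),r))
    print(nm,'orange',blobs(im,(3,180,90),(15,255,255),r))
    print(nm,'white',blobs(im,(0,0,150),(180,60,255),r))
    print(nm,'grey',blobs(im,(0,0,60),(180,70,149),r,200))
for nm,im,r in(('T',T,(365,135,435,205)),('S',S,(305,270,405,360))):
    print(nm,'green',blobs(im,(45,100,30),(80,255,255),r))
    print(nm,'yel',blobs(im,(8,170,120),(32,255,255),r,6))
    print(nm,'black',blobs(im,(0,0,0),(180,255,45),r))
a=cv2.resize(T[90:230,150:310],None,fx=3,fy=3,interpolation=2);b=cv2.resize(T[130:210,350:440],(473,420),interpolation=2)
c=cv2.resize(S[265:365,300:410],None,fx=1,fy=1)
w=np.zeros((600,800,3),np.uint8);w[:280,:320]=cv2.resize(T[90:230,150:310],(320,280),interpolation=2)
w[:400,340:790]=cv2.resize(T[130:210,350:440],(450,400),interpolation=2)
w[285:585,:330]=cv2.resize(S[265:365,300:410],(330,300),interpolation=2)
cv2.imwrite('pics/c1.png',cv2.convertScaleAbs(w,alpha=1.4))
E
```

```text
T blue [([190, 154, 23, 24, 412], [201.1, 165.6])]
T orange [([250, 165, 21, 21, 260], [260.6, 176.9])]
T white []
T grey [([159, 90, 148, 133, 9130], [238.2, 137.6]), ([215, 181, 22, 23, 395], [225.4, 191.9])]
S blue [([245, 147, 17, 30, 348], [253.3, 160.2])]
S orange []
S white []
S grey [([215, 130, 120, 105, 5737], [289.1, 178.7])]
T green [([373, 173, 32, 29, 400], [387.3, 187.3])]
T yel [([415, 150, 8, 7, 25], [418.0, 153.5]), ([419, 178, 7, 8, 27], [421.4, 181.9]), ([388, 180, 9, 8, 31], [392.0, 183.8])]
T black [([423, 135, 12, 70, 297], [431.6, 165.2]), ([396, 175, 13, 10, 86], [401.9, 179.3])]
S green [([312, 296, 34, 43, 692], [328.8, 318.4])]
S yel [([330, 309, 7, 5, 10], [332.7, 311.5]), ([380, 321, 3, 6, 8], [380.9, 323.2]), ([384, 324, 5, 4, 9], [386.6, 325.9]), ([351, 338, 10, 7, 21], [355.4, 341.3])]
S black [([395, 270, 10, 14, 95], [400.4, 274.7]), ([322, 278, 21, 34, 286], [334.3, 296.1]), ([386, 293, 13, 25, 179], [391.4, 304.1]), ([316, 311, 28, 24, 349], [328.4, 322.3]), ([356, 310, 12, 24, 174], [361.1, 321.0]), ([367, 343, 38, 17, 344], [391.5, 353.6])]
```

View pics/c1.png

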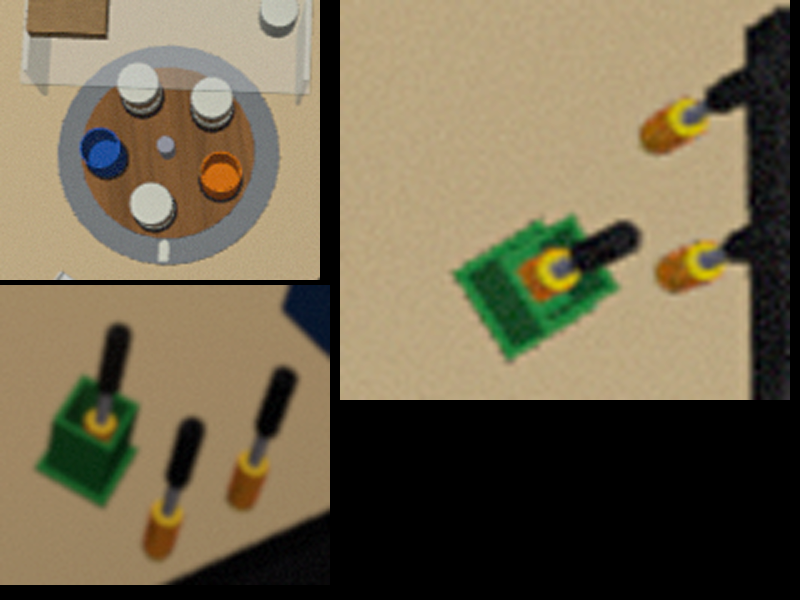

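The crop shows five bottles: blue on the left, amber in front-left, orange to the right, and two ambers behind. The brush in the caddy has its handle top at top-view pixel (407,177) and its yellow ring at (393,184). In the side view those are at (340,281) and (333,311).

```bash
python3 - <<'E'
from h import *
T=cv2.imread('pics/top0.png');S=cv2.imread('pics/side0.png')
print('post',tri((233,163.5),(269,178)),onz('top',(233,163.5),.079))
print('handle top',tri((406.8,177.3),(339.8,282.5)));print('ring',tri((393.4,183.8),(333.2,311)))
print('ptr',onz('top',(231.5,215),.011))
print('blue',onz('top',(201.2,165.3),.109),'orange',onz('top',(260.5,176.7),.109),'amb',onz('top',(225.4,191.9),.109))
# tray ellipse: grey low-sat boundary, fit from front half
h=cv2.cvtColor(T,cv2.COLOR_BGR2HSV);m=((h[...,1]<80)&(h[...,2]>60)).astype(np.uint8);pts=[]
for a in np.radians(np.arange(-20,200,3)):   # image angle, down = +90
    r=np.arange(30,75,.5);u=(234+r*np.cos(a));v=(167+r*np.sin(a))
    g=m[v.round().astype(int),u.round().astype(int)];i=np.nonzero(g)[0]
    if len(i): pts.append(onz('top',(u[i[-1]],v[i[-1]]),.010)[:2])
P=np.array(pts)
for _ in range(4):
    A=np.c_[2*P,np.ones(len(P))];x=np.linalg.lstsq(A,(P**2).sum(1),rcond=None)[0];R=np.sqrt(x[2]+x[0]**2+x[1]**2)
    e=abs(np.hypot(*(P-x[:2]).T)-R);P=P[e<max(.004,e.mean())]
print('tray',x[:2],R,len(P))
for n,im,ro in(('top',T,(365,160,412,205)),('side',S,(305,270,350,345))):
    g=cv2.inRange(cv2.cvtColor(im,cv2.COLOR_BGR2HSV),(45,100,20),(80,255,255));k=np.zeros_like(g);k[ro[1]:ro[3],ro[0]:ro[2]]=255
    c=max(cv2.findContours(g&k,0,1)[0],key=cv2.contourArea);print(n,cv2.approxPolyDP(cv2.convexHull(c),1.8,True).reshape(-1,2).tolist())
E
```

```text
post (array([0.6122, 0.0361, 0.0753]), np.float64(0.003449931419167835)) [0.6099 0.0364 0.079 ]
handle top (array([ 0.5689, -0.3998,  0.1709]), np.float64(0.0019838570588996468))
ring (array([ 0.5683, -0.3988,  0.0587]), np.float64(0.0019539248149242753))
ptr [0.4763 0.0404 0.011 ]
blue [0.5978 0.1177 0.109 ] orange [ 0.5711 -0.0381  0.109 ] amb [0.5291 0.0522 0.109 ]
tray [0.6142 0.0375] 0.21037781439599626 67
top [[404, 188], [383, 201], [373, 184], [389, 174], [396, 173]]
side [[327, 296], [345, 305], [344, 321], [333, 338], [312, 325], [319, 307]]
```

```bash
cat >> h.py <<'E'
from scipy.spatial.transform import Rotation as Ro
from station import state
def pose():
    s=state();return np.array(s['position']),Ro.from_euler('xyz',s['eef_rot'])
def go(*targets):
    p,R=pose()
    for x,y,z,yaw in targets:
        T=Ro.from_euler('xyz',[np.pi,0,np.radians(yaw)])
        print('shift',R.inv().apply(np.array([x,y,z])-p),'turn',(R.inv()*T).as_rotvec(degrees=True))
E
python3 -c "
from h import *
go((.55,.096,.242,45.5),(.55,.096,.08,45.5))"
```

```text
shift [-0.465  -0.4156  0.0002] turn [ -0.0394   0.0696 110.7927]
shift [-0.4649 -0.4154  0.1622] turn [ -0.0394   0.0696 110.7927]
```

Emit:
send_rows(targets=[[[-0.465,-0.416,0],[0,0,110.8],0],[[-0.465,-0.416,0],[0,0,110.8],0],[[-0.465,-0.416,0],[0,0,110.8],0],[[-0.465,-0.416,0],[0,0,110.8],0],[[-0.465,-0.416,0],[0,0,110.8],0],[[-0.465,-0.416,0],[0,0,110.8],0],[[-0.465,-0.416,0],[0,0,110.8],0],[[-0.465,-0.416,0],[0,0,110.8],0],[[-0.465,-0.416,0],[0,0,110.8],0],[[-0.465,-0.416,0],[0,0,110.8],0],[[-0.465,-0.416,0],[0,0,110.8],0],[[-0.465,-0.416,0],[0,0,110.8],0],[[-0.465,-0.416,0],[0,0,110.8],0],[[-0.465,-0.416,0],[0,0,110.8],0],[[-0.465,-0.416,0],[0,0,110.8],0],[[-0.465,-0.416,0],[0,0,110.8],0],[[-0.465,-0.416,0],[0,0,110.8],0],[[-0.465,-0.416,0],[0,0,110.8],0],[[-0.465,-0.416,0],[0,0,110.8],0]], newtons=30)

```text
clock: 2.05
position: [0.5498, 0.0966, 0.2423]
eef_rot: [-3.141, -0.0, 0.795]
wrist_force: [0.2, -0.5, -0.2]
grip_width: 0.0
finger_force: 0.0
```

```bash
cat >> h.py <<'E'
def wcam():
    s=state();p=np.array(s['position']);R=Ro.from_euler('xyz',s['eef_rot']).as_matrix()
    c=imaging.camera_info('wrist');M=np.eye(4);M[:3,:3]=R;M[:3,3]=p;W=M@c['tool_from_camera']
    im=imaging.read_camera('wrist');return im,(c['intrinsics'],W[:3,:3].T,-W[:3,:3].T@W[:3,3])
_c=cam
WC={}
def cam(n): return WC[n] if n in WC else _c(n)
E
python3 - <<'E'
from h import *
import pickle
im,c=wcam();cv2.imwrite('pics/w1.png',im);pickle.dump(c,open('w1.pkl','wb'));s=state();print(s['clock'],pose()[0],s['eef_rot'],s['joint_positions'],s['grip_width'])
E
```

```text
2.1 [0.5499 0.0965 0.2423] [-3.1415 -0.0002  0.7951] [-0.6647  0.4442  0.5538  2.0086 -0.3288  0.7758 -0.6922] 1.5560031526838113e-05
```

View pics/w1.png

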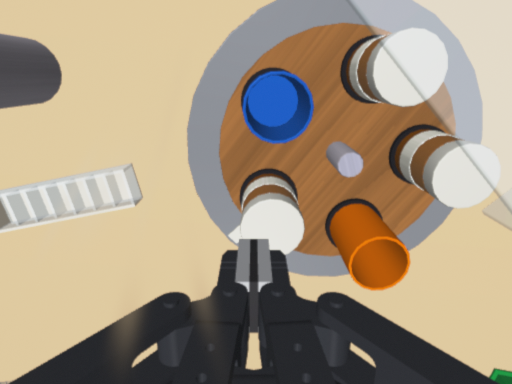

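The wrist view shows the post top at (350,160), the blue rim centre at (278,106) and the orange rim at (378,263). Closed fingers are at (254,260).

```bash
python3 - <<'E'
import h;from h import *
import pickle
h.WC['w']=pickle.load(open('w1.pkl','rb'))
im=cv2.imread('pics/w1.png')
print('post',tri((233,163.5),(349,160),'top','w'),onz('w',(350,160),.079))
print('blue',onz('w',(278,106),.109),tri((201.2,165.3),(278,106),'top','w'));print('orange',onz('w',(378,263),.109),tri((260.5,176.7),(378,263),'top','w'))
# tray outer edge: grey vs table by saturation
hs=cv2.cvtColor(im,cv2.COLOR_BGR2HSV);pts=[]
for a in np.radians(np.arange(130,262,2)):
    r=np.arange(230,70,-.5);u=335+r*np.cos(a);v=138+r*np.sin(a)
    ok=(u>0)&(v>0)&(u<511)&(v<383);u,v=u[ok],v[ok]
    g=hs[v.round().astype(int),u.round().astype(int)]
    i=np.nonzero((g[:,1]<50)&(g[:,2]<185)&(g[:,2]>80)&(g[:,0]>90))[0]
    if len(i): pts.append(onz('w',(u[i[0]],v[i[0]]),.010)[:2])
P=np.array(pts)
for _ in range(5):
    A=np.c_[2*P,np.ones(len(P))];x=np.linalg.lstsq(A,(P**2).sum(1),rcond=None)[0];R=np.sqrt(x[2]+x[0]**2+x[1]**2)
    e=abs(np.hypot(*(P-x[:2]).T)-R);P=P[e<max(.0015,2*e.mean())]
print('tray',x[:2],R,len(P),len(pts))
E
```

```text
post (array([0.6156, 0.0371, 0.0573]), np.float64(0.0036411183693362487)) [0.6172 0.0439 0.079 ]
blue [0.604  0.1254 0.109 ] (array([0.6036, 0.1219, 0.0762]), np.float64(4.132427088041282e-05))
orange [ 0.5747 -0.0339  0.109 ] (array([ 0.573 , -0.0385,  0.1019]), np.float64(0.0018284452758216636))
tray [0.6145 0.0408] 0.15569139297686363 56 65
```

```bash
cat > tray.py <<'E'
import h;from h import *
def tray(n,im,c,rmax,angs):
    hs=cv2.cvtColor(im,cv2.COLOR_BGR2HSV);pts=[]
    for a in np.radians(angs):
        r=np.arange(rmax,rmax*.4,-.25);u=c[0]+r*np.cos(a);v=c[1]+r*np.sin(a)
        ok=(u>0)&(v>0)&(u<511)&(v<383);u,v=u[ok],v[ok]
        g=hs[v.round().astype(int),u.round().astype(int)]
        i=np.nonzero((g[:,1]<55)&(g[:,2]<185)&(g[:,2]>40)&(g[:,0]>85))[0]
        if len(i): pts.append(onz(n,(u[i[0]],v[i[0]]),.010)[:2])
    P=np.array(pts)
    for _ in range(5):
        A=np.c_[2*P,np.ones(len(P))];x=np.linalg.lstsq(A,(P**2).sum(1),rcond=None)[0];R=np.sqrt(x[2]+x[0]**2+x[1]**2)
        e=abs(np.hypot(*(P-x[:2]).T)-R);P=P[e<max(.0015,2*e.mean())]
    print('tray',n,x[:2],R,len(P),len(pts))
    return x[:2]
E
python3 - <<'E'
from tray import *
T=cv2.imread('pics/top0.png');S=cv2.imread('pics/side0.png')
tray('top',T,(234,167),60,np.arange(-20,200,2)); tray('side',S,(269,195),60,np.arange(0,230,2))
b=blobs(S,(105,120,40),(130,255,255),(205,130,335,240));print(b)
for X in ([.611,.0365,.079],[.611,.0405,.079],[.598,.1177,.109],[.603,.122,.109]): print(proj('side',X),proj('top',X))
E
```

```text
tray top [0.6141 0.0387] 0.15466257400652828 100 110
tray side [0.6144 0.0334] 0.1505056698598489 58 89
[([245, 147, 17, 30, 348], [253.3, 160.2])]
[267.9587 177.1871] [232.9651 163.0904]
[267.3565 176.2941] [231.475  163.0581]
[252.0093 153.0078] [201.1942 165.2204]
[253.0029 151.6516] [199.6229 163.302 ]
```

Emit:
send_rows(targets=[[[0.005,0,0],[0,0,1.4],0],[[0.005,0,0.04],[0,0,1.4],0],[[0.005,0,0.08],[0,0,1.4],0],[[0.005,0,0.11],[0,0,1.4],0],[[0.005,0,0.14],[0,0,1.4],0],[[0.005,0,0.157],[0,0,1.4],0],[[0.005,0,0.157],[0,0,1.4],0]])

```text
clock: 2.8
position: [0.5527, 0.0995, 0.0831]
eef_rot: [-3.14, 0.003, 0.769]
wrist_force: [0.2, 0.3, -0.4]
grip_width: 0.0003
finger_force: 0.0
```

```bash
python3 - <<'E'
import numpy as np
print([[[round(-.085*np.sin(d),4),round(.085*(1-np.cos(d)),4),0],[0,0,round(-np.degrees(d),1)],0] for d in np.radians(np.r_[4.5*np.arange(1,19),84,86])])
E
```

```text
[[[np.float64(-0.0067), np.float64(0.0003), 0], [0, 0, np.float64(-4.5)], 0], [[np.float64(-0.0133), np.float64(0.001), 0], [0, 0, np.float64(-9.0)], 0], [[np.float64(-0.0198), np.float64(0.0023), 0], [0, 0, np.float64(-13.5)], 0], [[np.float64(-0.0263), np.float64(0.0042), 0], [0, 0, np.float64(-18.0)], 0], [[np.float64(-0.0325), np.float64(0.0065), 0], [0, 0, np.float64(-22.5)], 0], [[np.float64(-0.0386), np.float64(0.0093), 0], [0, 0, np.float64(-27.0)], 0], [[np.float64(-0.0444), np.float64(0.0125), 0], [0, 0, np.float64(-31.5)], 0], [[np.float64(-0.05), np.float64(0.0162), 0], [0, 0, np.float64(-36.0)], 0], [[np.float64(-0.0552), np.float64(0.0204), 0], [0, 0, np.float64(-40.5)], 0], [[np.float64(-0.0601), np.float64(0.0249), 0], [0, 0, np.float64(-45.0)], 0], [[np.float64(-0.0646), np.float64(0.0298), 0], [0, 0, np.float64(-49.5)], 0], [[np.float64(-0.0688), np.float64(0.035), 0], [0, 0, np.float64(-54.0)], 0], [[np.float64(-0.0725), np.float64(0.0406), 0], [0, 0, np.float64(-58.5)], 0], [[np.float64(-0.0757), np.float64(0.0464), 0], [0, 0, np.float64(-63.0)], 0], [[np.float64(-0.0785), np.float64(0.0525), 0], [0, 0, np.float64(-67.5)], 0], [[np.float64(-0.0808), np.float64(0.0587), 0], [0, 0, np.float64(-72.0)], 0], [[np.float64(-0.0827), np.float64(0.0652), 0], [0, 0, np.float64(-76.5)], 0], [[np.float64(-0.084), np.float64(0.0717), 0], [0, 0, np.float64(-81.0)], 0], [[np.float64(-0.0845), np.float64(0.0761), 0], [0, 0, np.float64(-84.0)], 0], [[np.float64(-0.0848), np.float64(0.0791), 0], [0, 0, np.float64(-86.0)], 0]]
```

Emit:
send_rows(targets=[[[-0.0067,0.0003,0],[0,0,-4.5],0],[[-0.0133,0.001,0],[0,0,-9],0],[[-0.0198,0.0023,0],[0,0,-13.5],0],[[-0.0263,0.0042,0],[0,0,-18],0],[[-0.0325,0.0065,0],[0,0,-22.5],0],[[-0.0386,0.0093,0],[0,0,-27],0],[[-0.0444,0.0125,0],[0,0,-31.5],0],[[-0.05,0.0162,0],[0,0,-36],0]])

```text
clock: 3.6
position: [0.53, 0.0533, 0.0865]
eef_rot: [3.139, -0.001, 1.401]
wrist_force: [1.4, 0.9, -1.1]
grip_width: 0.0003
finger_force: 0.6
```

Emit:
send_rows(targets=[[[-0.0067,0.0003,0],[0,0,-4.5],0],[[-0.0133,0.001,0],[0,0,-9],0],[[-0.0198,0.0023,0],[0,0,-13.5],0],[[-0.0263,0.0042,0],[0,0,-18],0],[[-0.0325,0.0065,0],[0,0,-22.5],0],[[-0.0386,0.0093,0],[0,0,-27],0],[[-0.0444,0.0125,0],[0,0,-31.5],0],[[-0.05,0.0162,0],[0,0,-36],0],[[-0.0552,0.0204,0],[0,0,-40.5],0],[[-0.0601,0.0249,0],[0,0,-45],0],[[-0.0637,0.0287,0],[0,0,-48.5],0],[[-0.0651,0.0304,0],[0,0,-50],0],[[-0.0651,0.0304,0],[0,0,-50],0]])

```text
clock: 4.9
position: [0.5483, -0.0167, 0.086]
eef_rot: [3.141, 0.001, 2.269]
wrist_force: [-0.3, -0.2, 0.8]
grip_width: -0.0002
finger_force: 0.0
```

```bash
python3 - <<'E'
from tray import *
import pickle
T=imaging.read_camera('top');cv2.imwrite('pics/top2.png',T);S=imaging.read_camera('side');cv2.imwrite('pics/side2.png',S)
im,c=wcam();cv2.imwrite('pics/w2.png',im);pickle.dump(c,open('w2.pkl','wb'));print(pose()[0],state()['eef_rot'])
w=np.zeros((384,800,3),np.uint8);w[:,:512]=im;w[:280,512:]=cv2.resize(T[95:235,162:306],(288,280),interpolation=2)
cv2.imwrite('pics/c2.png',cv2.convertScaleAbs(w,alpha=1.3))
E
```

```text
[ 0.5477 -0.0161  0.0856] [3.1415 0.0004 2.2694]
```

View pics/c2.png

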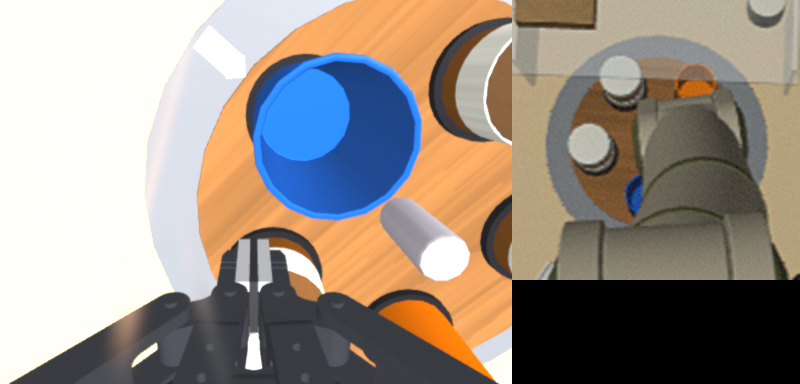

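The wrist view shows the blue rim centred at (338,136), the post top at (443,258), and the white pointer from (203,38) to (240,72).

```bash
python3 - <<'E'
from tray import *
import pickle
h.WC['w']=pickle.load(open('w2.pkl','rb'));im=cv2.imread('pics/w2.png')
g=cv2.cvtColor(im,cv2.COLOR_BGR2HSV)
m=cv2.inRange(g,(95,150,60),(125,255,255));c=max(cv2.findContours(m,0,1)[0],key=cv2.contourArea);print(cv2.boundingRect(c))
P=lambda p,z:onz('w',p,z)[:2]
b,po,t0,t1=P((338,136),.109),P((443,258),.079),P((203,38),.011),P((240,70),.011)
print('blue',b,'post',po,'ptr',t0,t1,np.linalg.norm(b-po))
an=lambda v:np.degrees(np.arctan2(v[1],v[0]))%360
print('blue',an(b-po),'ptr',an((t0+t1)/2-po),'ptr axis',an(t0-t1))
A=tray('w',im,(420,160),290,np.arange(130,215,2));print(an(b-A),an((t0+t1)/2-A),np.linalg.norm(b-A))
E
```

```text
(252, 53, 169, 167)
blue [0.529  0.0489] post [0.6138 0.0406] ptr [0.4627 0.0426] [0.4891 0.0428] 0.08513639934120237
blue 174.3629654085951 ptr 179.10754596156832 ptr axis 180.43136128948285
tray w [0.6457 0.0494] 0.18805267622065494 30 43
180.2167121844444 182.244501005543 0.11667622009322402
```

Emit:
send_rows(targets=[[[-0.003,0.0001,0],[0,0,-2],0],[[-0.006,0.0003,0],[0,0,-4],0],[[-0.0078,0.0004,0],[0,0,-5.3],0],[[-0.0078,0.0004,0],[0,0,-5.3],0],[[-0.0078,0.0004,0],[0,0,-5.3],0]])

```text
clock: 5.55
position: [0.553, -0.0223, 0.0852]
eef_rot: [3.142, 0.0, 2.362]
wrist_force: [-0.9, -0.1, -0.9]
grip_width: -0.0002
finger_force: 0.0
```

```bash
python3 - <<'E'
from tray import *
im,c=wcam();h.WC['w']=c;cv2.imwrite('pics/w3.png',im);print(pose()[0],state()['eef_rot'])
g=cv2.cvtColor(im,cv2.COLOR_BGR2HSV)
m=cv2.inRange(g,(95,150,60),(125,255,255));k=max(cv2.findContours(m,0,1)[0],key=cv2.contourArea);print(cv2.boundingRect(k))
print([b for b in blobs(im,(0,0,235),(180,25,255),(100,0,512,384),60)])
# rim: farthest-out contour points -> circle at z=.109
hull=cv2.convexHull(k).reshape(-1,2);Q=np.array([onz('w',p,.109)[:2] for p in hull])
ctr=np.array([onz('w',np.array(cv2.boundingRect(k)[:2])+[85,83],.109)[:2]]);print('ctr approx',ctr)
for _ in range(4):
    A=np.c_[2*Q,np.ones(len(Q))];x=np.linalg.lstsq(A,(Q**2).sum(1),rcond=None)[0];R=np.sqrt(x[2]+x[0]**2+x[1]**2)
    e=abs(np.hypot(*(Q-x[:2]).T)-R);Q=Q[e<max(.001,1.5*e.mean())]
print(x[:2],R,len(Q)); v=x[:2]-[.6138,.0406];print(np.degrees(np.arctan2(v[1],v[0]))%360)
E
```

```text
[ 0.553  -0.0222  0.0853] [3.1416 0.0001 2.3624]
(255, 51, 170, 168)
[([211, 7, 49, 54, 1406], [237.0, 35.7]), ([247, 334, 14, 35, 370], [253.5, 352.7])]
ctr approx [[0.5282 0.0417]]
[0.5296 0.0402] 0.026817786373860713 30
180.2619529543084
```

View pics/w3.png

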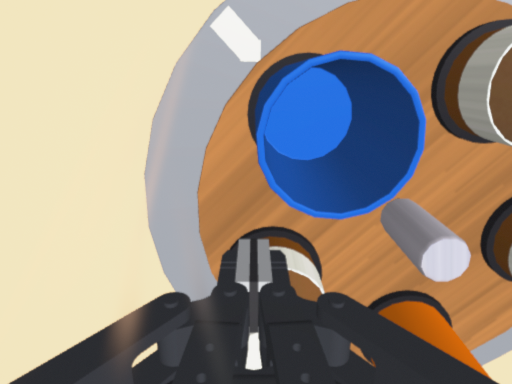

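```bash
python3 -c "
from h import *
go((.5686,-.355,.30,90))"
```

```text
shift [-0.245  -0.2258 -0.2147] turn [ 0.002   0.003  45.3551]
```

Emit:
send_rows(targets=[[[0.006,0,0],[0,0,0],0],[[0.007,0,0],[0,0,0],0],[[0.007,0,-0.04],[0,0,0],0],[[0.007,0,-0.08],[0,0,0],0],[[0.007,0,-0.13],[0,0,0],0],[[0.007,0,-0.17],[0,0,0],0],[[0.007,0,-0.215],[0,0,0],0],[[0.007,0,-0.215],[0,0,0],0]])

```text
clock: 6.4
position: [0.5502, -0.0167, 0.3061]
eef_rot: [3.135, 0.007, 2.363]
wrist_force: [1.0, -0.7, -0.8]
grip_width: 0.0
finger_force: 0.0
```

Emit:
send_rows(targets=[[[-0.252,-0.226,0],[0,0,45.4],0.05],[[-0.252,-0.226,0],[0,0,45.4],0.05],[[-0.252,-0.226,0],[0,0,45.4],0.05],[[-0.252,-0.226,0],[0,0,45.4],0.05],[[-0.252,-0.226,0],[0,0,45.4],0.05],[[-0.252,-0.226,0],[0,0,45.4],0.05],[[-0.252,-0.226,0],[0,0,45.4],0.05],[[-0.252,-0.226,0],[0,0,45.4],0.05],[[-0.252,-0.226,0],[0,0,45.4],0.05],[[-0.252,-0.226,0],[0,0,45.4],0.05],[[-0.252,-0.226,0],[0,0,45.4],0.05],[[-0.252,-0.226,0],[0,0,45.4],0.05]])

```text
clock: 7.6
position: [0.5691, -0.3535, 0.3005]
eef_rot: [3.141, -0.0, 1.573]
wrist_force: [0.3, -0.8, 0.4]
grip_width: 0.0501
finger_force: 0.0
```

```bash
python3 - <<'E'
from h import *
import pickle
im,c=wcam();cv2.imwrite('pics/w4.png',im);pickle.dump(c,open('w4.pkl','wb'));T=imaging.read_camera('top');cv2.imwrite('pics/top4.png',T);print(pose()[0],state()['eef_rot'])
w=np.zeros((384,800,3),np.uint8);w[:,:512]=im;w[:280,512:]=cv2.resize(T[95:235,162:306],(288,280),interpolation=2)
cv2.imwrite('pics/c4.png',cv2.convertScaleAbs(w,alpha=1.3))
E
```

```text
[ 0.5689 -0.3541  0.3005] [ 3.1412 -0.      1.5719]
```

View pics/c4.png

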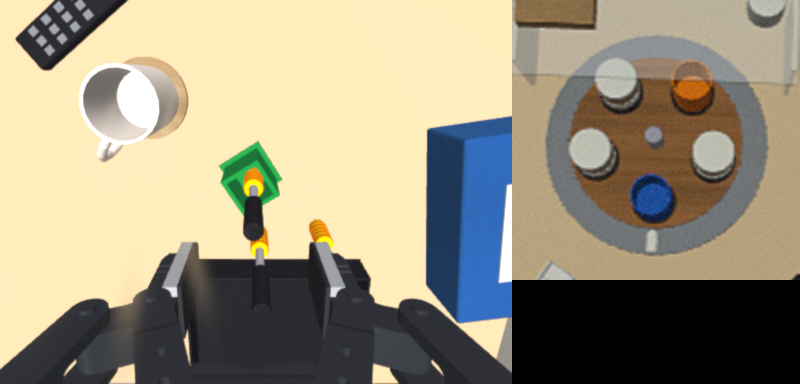

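The wrist view shows our brush handle top at (253,229), its ring at (253,187), and the caddy around (251,177). The top view shows blue at the pointer.

```bash
python3 - <<'E'
from tray import *
import pickle
h.WC['w']=pickle.load(open('w4.pkl','rb'));im=cv2.imread('pics/w4.png')
print('handle',onz('w',(253,229),.175),tri((406.8,177.3),(253,229),'top','w'));print('ring',onz('w',(253.5,186),.060),tri((393.4,183.8),(253.5,186),'top','w'))
for n,i,r in(('w',im,(200,120,300,240)),('top',cv2.imread('pics/top0.png'),(365,160,412,205))):
    g=cv2.inRange(cv2.cvtColor(i,cv2.COLOR_BGR2HSV),(45,100,20),(80,255,255));k=np.zeros_like(g);k[r[1]:r[3],r[0]:r[2]]=255
    c=max(cv2.findContours(g&k,0,1)[0],key=cv2.contourArea);hl=cv2.approxPolyDP(cv2.convexHull(c),2,True).reshape(-1,2)
    for p in hl: print(n,p,onz(n,p,.07)[:2],onz(n,p,.004)[:2])
T=cv2.imread('pics/top4.png');print([(b) for b in blobs(T,(105,120,40),(130,255,255),(150,90,310,230))])
E
```

```text
handle [ 0.5692 -0.393   0.175 ] (array([ 0.5699, -0.4039,  0.1537]), np.float64(0.002249053341800144))
ring [ 0.5696 -0.393   0.06  ] (array([ 0.5701, -0.4027,  0.0364]), np.float64(0.0041481322222963945))
w [258 142] [ 0.5743 -0.3406] [ 0.5752 -0.353 ]
w [281 179] [ 0.5999 -0.3816] [ 0.6054 -0.4014]
w [278 195] [ 0.597  -0.4003] [ 0.6021 -0.4235]
w [243 214] [ 0.5577 -0.4233] [ 0.5556 -0.4507]
w [221 183] [ 0.5337 -0.3864] [ 0.5272 -0.407 ]
w [220 165] [ 0.5332 -0.3659] [ 0.5266 -0.3828]
top [404 188] [ 0.555  -0.4234] [ 0.5641 -0.4439]
top [383 201] [ 0.5187 -0.3669] [ 0.5259 -0.3844]
top [373 184] [ 0.564  -0.3405] [ 0.5736 -0.3566]
top [389 174] [ 0.5921 -0.3836] [ 0.6032 -0.402 ]
top [396 173] [ 0.5952 -0.4025] [ 0.6065 -0.4219]
[([221, 182, 22, 23, 381], [231.6, 193.3])]
```

Emit:
send_rows(targets=[[[-0.043,0,0],[0,0,0],0.05],[[-0.043,0,0.03],[0,0,0],0.05],[[-0.043,0,0.06],[0,0,0],0.05],[[-0.043,0,0.09],[0,0,0],0.05],[[-0.043,0,0.12],[0,0,0],0.05],[[-0.043,0,0.145],[0,0,0],0.05],[[-0.043,0,0.163],[0,0,0],0.05],[[-0.043,0,0.163],[0,0,0],0.05],[[-0.043,0,0.163],[0,0,0],0.05]])

```text
clock: 8.6
position: [0.5689, -0.3979, 0.1377]
eef_rot: [3.142, 0.0, 1.571]
wrist_force: [0.1, -0.1, -0.2]
grip_width: 0.0501
finger_force: 0.0
```

Emit:
send_rows(targets=[[[0,0,0],[0,0,0],0.03],[[0,0,0],[0,0,0],0.02],[[0,0,0],[0,0,0],0.01],[[0,0,0],[0,0,0],0.01],[[0,0,0],[0,0,0],0.01],[[0,0,0],[0,0,0],0.01]], newtons=40)

```text
clock: 9.2
position: [0.5692, -0.3984, 0.1387]
eef_rot: [3.14, 0.001, 1.571]
wrist_force: [-0.5, 0.3, 7.0]
grip_width: 0.0169
finger_force: 39.0
```

Emit:
send_rows(targets=[[[0,0,-0.02],[0,0,0],0.01],[[0,0,-0.05],[0,0,0],0.01],[[0,0,-0.08],[0,0,0],0.01],[[0,0,-0.12],[0,0,0],0.01],[[0,0,-0.16],[0,0,0],0.01],[[0,0,-0.18],[0,0,0],0.01],[[0,0,-0.18],[0,0,0],0.01]])

```text
clock: 9.9
position: [0.5697, -0.3988, 0.3215]
eef_rot: [3.136, 0.003, 1.57]
wrist_force: [-0.2, -0.2, -0.9]
grip_width: 0.0169
finger_force: 39.2
```

```bash
python3 - <<'E'
from h import *
import pickle
im,c=wcam();cv2.imwrite('pics/w5.png',im);S=imaging.read_camera('side');T=imaging.read_camera('top');cv2.imwrite('pics/side5.png',S);cv2.imwrite('pics/top5.png',T)
p=pose()[0];print(p,proj('side',p+[0,0,-.1327]),proj('top',p+[0,0,-.1327]),proj('top',p+[0,0,-.0777]),proj('side',p+[0,0,-.0777]))
u,v=proj('side',p).astype(int);print(u,v)
w=np.zeros((400,800,3),np.uint8);w[:384,:400]=cv2.resize(im,(400,384));k=S[max(v-20,0):v+120,u-70:u+70];w[:,400:]=cv2.resize(k,(400,400),interpolation=2)
cv2.imwrite('pics/c5.png',cv2.convertScaleAbs(w,alpha=1.3))
for n,i in(('S',S),('T',T)): print(n,blobs(i,(8,150,90),(32,255,255),(280,120,430,360),8))
go((.5285,.039,.3185,90),(.5285,.039,.18,90))
E
```

```text
[ 0.5682 -0.3975  0.3165] [339.2372 278.2711] [407.6977 176.3728] [415.2011 172.7218] [342.6385 262.1368]
347 236
S [([293, 177, 14, 4, 33], [299.4, 178.4]), ([336, 258, 14, 23, 161], [342.4, 268.9]), ([376, 320, 14, 20, 115], [383.0, 329.1]), ([349, 337, 12, 20, 122], [354.5, 345.9])]
T [([410, 150, 13, 11, 71], [415.8, 155.2]), ([404, 169, 16, 12, 104], [410.9, 174.7]), ([413, 178, 14, 10, 75], [418.8, 183.0])]
shift [ 0.4365 -0.0397 -0.0017] turn [-0.0579 -0.0444 -0.0013]
shift [ 0.4364 -0.0396  0.1368] turn [-0.0579 -0.0444 -0.0013]
```

View pics/c5.png

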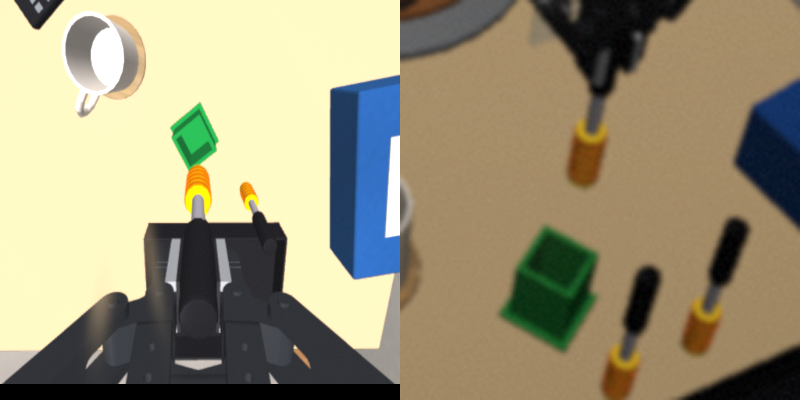

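The brush hangs straight in the grip, with the head at (588,155) in the side crop. The caddy is empty below it, and the top view puts the head where the arm says it should be. Next I move over the blue bottle.

Emit:
send_rows(targets=[[[0.03,-0.003,0],[0,0,0],0.01],[[0.07,-0.007,0],[0,0,0],0.01],[[0.11,-0.011,0],[0,0,0],0.01],[[0.15,-0.014,0],[0,0,0],0.01],[[0.19,-0.018,0],[0,0,0],0.01],[[0.23,-0.022,0],[0,0,0],0.01],[[0.27,-0.025,0],[0,0,0],0.01],[[0.31,-0.03,0],[0,0,0],0.01],[[0.35,-0.033,0],[0,0,0],0.01],[[0.39,-0.037,0],[0,0,0],0.01],[[0.42,-0.04,0],[0,0,0],0.01],[[0.436,-0.041,0],[0,0,0],0.01],[[0.436,-0.041,0],[0,0,0],0.01],[[0.436,-0.041,0],[0,0,0],0.01],[[0.436,-0.041,0.03],[0,0,0],0.01],[[0.436,-0.041,0.04],[0,0,0],0.01],[[0.436,-0.041,0.04],[0,0,0],0.01],[[0.436,-0.041,0.04],[0,0,0],0.01]])

```text
clock: 11.85
position: [0.5279, 0.0373, 0.2775]
eef_rot: [-3.141, 0.0, 1.57]
wrist_force: [0.1, -0.1, -0.4]
grip_width: 0.0173
finger_force: 39.2
```

```bash
python3 - <<'E'
from h import *
im,c=wcam();S=imaging.read_camera('side');T=imaging.read_camera('top')
p=pose()[0];print(p,state()['grip_width']);u,v=proj('side',p+[0,0,-.1327]).astype(int)
w=np.zeros((400,800,3),np.uint8);w[:384,:400]=cv2.resize(im,(400,384));k=S[v-50:v+70,u-60:u+60];w[:,400:]=cv2.resize(k,(400,400),interpolation=2)
cv2.imwrite('pics/c6.png',cv2.convertScaleAbs(w,alpha=1.3))
E
```

```text
[0.5282 0.0378 0.2781] 0.01642885971458769
```

View pics/c6.png

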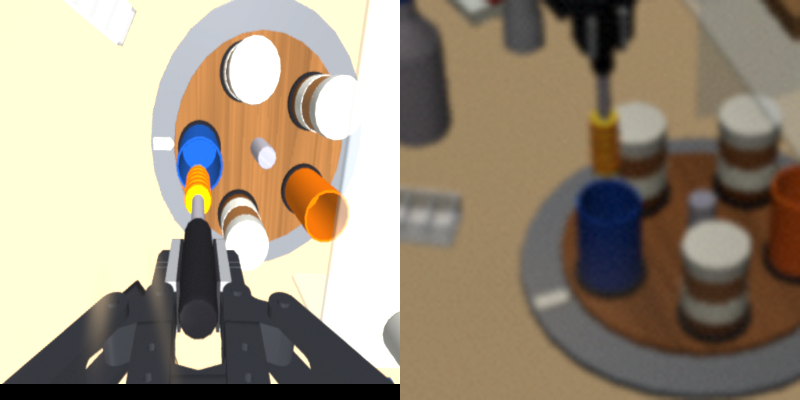

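The tip, at (604,172) in the side crop, hangs over the blue mouth at (609,197). I shift 3 mm in x and y and descend.

Emit:
send_rows(targets=[[[0.003,0.003,0],[0,0,0],0.01],[[0.003,0.003,0.01],[0,0,0],0.01],[[0.003,0.003,0.02],[0,0,0],0.01],[[0.003,0.003,0.03],[0,0,0],0.01],[[0.003,0.003,0.04],[0,0,0],0.01],[[0.003,0.003,0.05],[0,0,0],0.01],[[0.003,0.003,0.06],[0,0,0],0.01],[[0.003,0.003,0.06],[0,0,0],0.01],[[0.003,0.003,0.06],[0,0,0],0.01]])

```text
clock: 12.9
position: [0.5307, 0.0411, 0.2171]
eef_rot: [-3.141, 0.0, 1.571]
wrist_force: [0.1, -0.9, 0.2]
grip_width: 0.017
finger_force: 39.2
```

Emit:
send_rows(targets=[[[0,0,0.01],[0,0,0],0.01],[[0,0,0.02],[0,0,0],0.01],[[0,0,0.03],[0,0,0],0.01],[[0,0,0.037],[0,0,0],0.01],[[0,0,0.037],[0,0,0],0.01],[[0,0,0.037],[0,0,0],0.01],[[0,0,0.037],[0,0,0],0.01],[[0,0,0.037],[0,0,0],0.01],[[0,0,0.037],[0,0,0],0.01],[[0,0,0.037],[0,0,0],0.01],[[0,0,0.037],[0,0,0],0.01],[[0,0,0.037],[0,0,0],0.01],[[0,0,0.037],[0,0,0],0.01],[[0,0,0.037],[0,0,0],0.01],[[0,0,0.037],[0,0,0],0.01],[[0,0,0.037],[0,0,0],0.01],[[0,0,0.037],[0,0,0],0.01],[[0,0,0.037],[0,0,0],0.01],[[0,0,0.037],[0,0,0],0.01],[[0,0,0.037],[0,0,0],0.01]])

```text
clock: 14.9
position: [0.5307, 0.0411, 0.1803]
eef_rot: [3.142, 0.0, 1.571]
wrist_force: [-0.3, -0.2, -0.9]
grip_width: 0.0171
finger_force: 39.2
```

```bash
python3 - <<'E'
from h import *
S=imaging.read_camera('side');p=pose()[0];u,v=proj('side',p+[0,0,-.1]).astype(int)
cv2.imwrite('pics/c7.png',cv2.convertScaleAbs(cv2.resize(S[v-60:v+60,u-60:u+60],(400,400),interpolation=2),alpha=1.3));print(p)
E
```

```text
[0.5308 0.0411 0.1803]
```

View pics/c7.png

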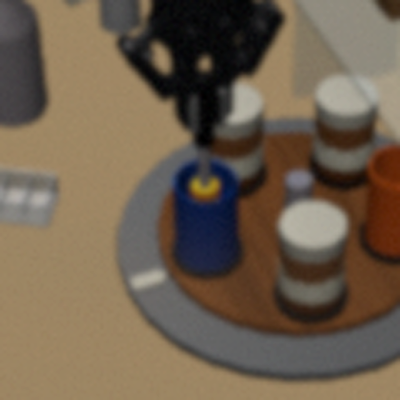

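The side view shows the brush head inside the blue bottle, with the yellow ring at the mouth (204,188) and no contact force. Next I withdraw it and return to the caddy.

Emit:
send_rows(targets=[[[0,0,-0.015],[0,0,0],0.01],[[0,0,-0.035],[0,0,0],0.01],[[0,0,-0.06],[0,0,0],0.01],[[0,0,-0.09],[0,0,0],0.01],[[0,0,-0.12],[0,0,0],0.01],[[0,0,-0.138],[0,0,0],0.01],[[0,0,-0.138],[0,0,0],0.01]])

```text
clock: 15.65
position: [0.5318, 0.0412, 0.3208]
eef_rot: [3.137, -0.001, 1.57]
wrist_force: [0.4, 0.1, -1.3]
grip_width: 0.0169
finger_force: 39.2
```

```bash
python3 -c "
from h import *
go((.569,-.398,.3185,90))"
```

```text
shift [-0.4392  0.0373  0.0021] turn [ 0.2659 -0.0496 -0.0174]
```

Emit:
send_rows(targets=[[[-0.03,0.003,0],[0,0,0],0.01],[[-0.07,0.006,0],[0,0,0],0.01],[[-0.11,0.01,0],[0,0,0],0.01],[[-0.15,0.013,0],[0,0,0],0.01],[[-0.19,0.017,0],[0,0,0],0.01],[[-0.23,0.02,0],[0,0,0],0.01],[[-0.27,0.024,0],[0,0,0],0.01],[[-0.31,0.027,0],[0,0,0],0.01],[[-0.35,0.03,0],[0,0,0],0.01],[[-0.39,0.034,0],[0,0,0],0.01],[[-0.42,0.037,0],[0,0,0],0.01],[[-0.439,0.038,0],[0,0,0],0.01],[[-0.439,0.038,0],[0,0,0],0.01],[[-0.439,0.038,0],[0,0,0],0.01],[[-0.439,0.038,0],[0,0,0],0.01]])

```text
clock: 17.15
position: [0.569, -0.3961, 0.318]
eef_rot: [-3.141, -0.001, 1.573]
wrist_force: [0.2, 0.3, -0.5]
grip_width: 0.0171
finger_force: 39.2
```

```bash
python3 -c "
from h import *
T=imaging.read_camera('top')
print(pose()[0],blobs(T,(8,150,90),(32,255,255),(380,120,430,200),8))
go((.569,-.398,.1395,90))"
```

```text
[ 0.5691 -0.3961  0.3182] [([410, 150, 13, 11, 72], [415.6, 155.2]), ([404, 168, 15, 13, 104], [410.0, 174.6]), ([413, 178, 14, 10, 75], [418.8, 183.0])]
shift [-0.0021 -0.0001  0.1787] turn [ 0.0023 -0.0536  0.1081]
```

Emit:
send_rows(targets=[[[-0.002,0,0.02],[0,0,0],0.01],[[-0.002,0,0.05],[0,0,0],0.01],[[-0.002,0,0.08],[0,0,0],0.01],[[-0.002,0,0.1],[0,0,0],0.01],[[-0.002,0,0.12],[0,0,0],0.01],[[-0.002,0,0.14],[0,0,0],0.01],[[-0.002,0,0.155],[0,0,0],0.01],[[-0.002,0,0.17],[0,0,0],0.01],[[-0.002,0,0.178],[0,0,0],0.01],[[-0.002,0,0.179],[0,0,0],0.01],[[-0.002,0,0.179],[0,0,0],0.01],[[-0.002,0,0.179],[0,0,0],0.01]])

```text
clock: 18.4
position: [0.5689, -0.4002, 0.14]
eef_rot: [3.141, 0.001, 1.571]
wrist_force: [-0.2, 0.5, -1.0]
grip_width: 0.017
finger_force: 39.7
```

Emit:
send_rows(targets=[[[0.001,0,0.001],[0,0,0],0.01],[[0.001,0,0.001],[0,0,0],0.01],[[0.001,0,0.001],[0,0,0],0.018],[[0.001,0,0.001],[0,0,0],0.022],[[0.001,0,0.001],[0,0,0],0.03],[[0.001,0,0.001],[0,0,0],0.04],[[0.001,0,0.001],[0,0,0],0.05],[[0.001,0,0.001],[0,0,0],0.05],[[0.001,0,0.001],[0,0,0],0.05],[[0.001,0,-0.02],[0,0,0],0.05],[[0.001,0,-0.05],[0,0,0],0.05],[[0.001,0,-0.09],[0,0,0],0.05],[[0.001,0,-0.13],[0,0,0],0.05],[[0.001,0,-0.17],[0,0,0],0.05],[[0.001,0,-0.17],[0,0,0],0.05]])

```text
clock: 19.9
position: [0.5705, -0.4006, 0.3157]
eef_rot: [3.133, 0.005, 1.57]
wrist_force: [-0.5, -0.5, -0.0]
grip_width: 0.0499
finger_force: 0.0
```

```bash
python3 - <<'E'
from h import *
S=imaging.read_camera('side');T=imaging.read_camera('top');s=state();print(s['clock'],s['position'],s['wrist_force'])
w=np.zeros((400,800,3),np.uint8);w[:,:400]=cv2.resize(S[250:370,300:420],(400,400),interpolation=2);w[:,400:]=cv2.resize(T[95:235,164:304],(400,400),interpolation=2)
cv2.imwrite('pics/c8.png',cv2.convertScaleAbs(w,alpha=1.3))
print(blobs(T,(105,120,40),(130,255,255),(150,90,310,230)))
E
```

```text
20.0 [ 0.5688 -0.3991  0.3105] [-0.2361  0.6712 -0.5996]
[([221, 182, 22, 23, 378], [231.5, 193.3])]
```

View pics/c8.png

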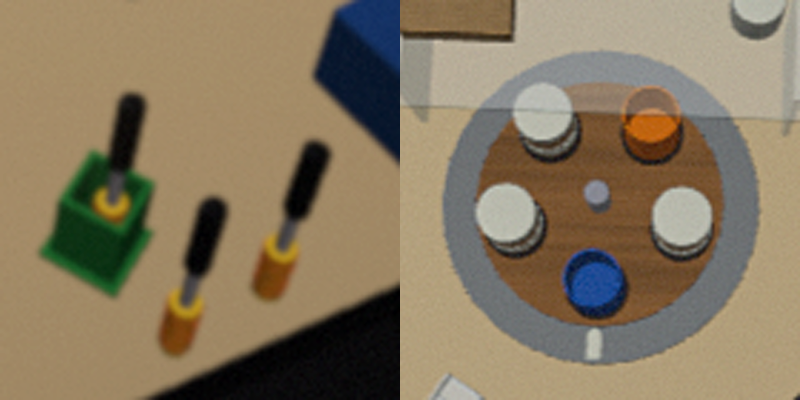

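The brush stands upright in the caddy at (112,190), and the blue bottle at (595,283) is still at the pointer at (594,343). I'm handing in.

```bash
python3 -c "
from station import bot
print(bot.close_job())"
```

```text
the job is handed in; nothing more can be done
None
```

The job is handed in at about 20 s on the clock: the blue bottle is at the pointer, the brush was dipped into its lower half and held there for over a second, and it now stands upright in the green caddy.

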